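# Square a cold plate on the test jig and bolt it in

## Robot

A 7-joint arm with a two-finger parallel gripper is mounted at the origin on the work surface. World frame = base frame: x ahead of the robot, y to its left, z up, the work surface at z = 0. Lengths are in m, angles in rad, forces in N, time in s.
With the tool pointing down it reaches from about 0.4 to 0.85 m from the base axis. Payload 10.4 kg.
Tool frame: the origin (TCP) lies midway between the tips of the shut fingers; the grasp point (between the pads) lies 19 mm behind it; z points along the fingers, y is the line along which they close (so a half turn about z gives the same grasp; the last joint's range is limited). The gripper opens to 87 mm and grips with 3 to 60 N. Pads are 19 mm wide; open, the fingers measure 117 mm over their backs; the gripper's body (75 mm by 190 mm) begins 51 mm behind the grasp point.
Start: joints at [1.18, 0.332, -0.065, 1.46, 0.022, 1.35, -0.088], TCP at [0.225, -0.583, 0.223] pointing down, gripper open.
Joint ranges: [-2.6, 2.6], [-0.5, 2.12], [-1.47, 1.34], [0.16, 2.42], [-1.27, 4.41], [0.06, 2.06], [-2.6, 2.6]. Speed limits (rad/s): [2.22, 2.22, 2.79, 2.79, 3.14, 3.14, 3.14].

## Interface

Orientations are given as a unit quaternion [x, y, z, w].
In Python, from bench import r gives the robot as it stands.
- The arm moves only by the tool arm_command, never from a script. Its arguments are lists of equal length, an entry for each row: "xyz": the shift along the world's x, y, z in m, a list of three; "rot": the turn, a rotation vector about the world's x, y, z in rad, a list of three. In form: {"xyz": [[tx, ty, tz], ...], "rot": [[ax, ay, az], ...]}. A call has 1 to 20 rows; each row is the pose to reach, as a shift and turn from the pose commanded when the call began; what a row does not reach only later rows make up. A row lasts 1/12 s, in which the tool goes at most 41.7 mm and 7.16 degrees, less where a joint would pass 70% of its speed; a pose out of reach is approached as far as the arm can. A call with a gripper value outside its range is refused whole. "grip" is the opening, from 0 (shut) to 1 (fully open), set as the call begins (left out, the last holds). The fingers move at their own pace and stop on an object; "squeeze" is the grip in N (left out, the last holds). Time passes only in rows, so rows that repeat a pose let the fingers close. It gives the time, the measured TCP pose, the force, the opening and the grip force at its end, in the units of the state.
- r.read_state(): the state, without advancing time (a new reading comes with each control period).
- r.camera(name): name is "scene" or "side" or "wrist"; returns the picture (400x640x3 uint8, red, green, blue); there is no depth.
- r.camera_model(name): a dict with "fx", "fy", "cx", "cy" (pixels), "T" (4x4, takes a point from camera to world coordinates). Camera axes: x right, y up, looking along -z (the intrinsics and any distortion apply to the point x, -y, -z); pixel columns grow to the right and rows downward; lengths in m; the calibration is good to about 2 mm. A picture is of the moment at which its call begins: read the wrist's pose just before it. camera_model takes no time and is no camera call; for the wrist camera it gives the pose at the moment of the call.
- r.close_job(): hands the job in; it is judged then, once.
Trained networks look in the newest picture that a camera, given by its name, has taken for a name from the list of things; names that differ only in an ending like _2 or _b are one class to them, and where a whole thing is asked for, a point or a joint stands for the part that bears it (a point fixed in the world has none). Each returns a list of dicts, best first, with "conf" (0 to 1); they miss things now and then, are a little off and sometimes report something else, mostly with a low value. They report only what shows in the picture. A call takes as long as a camera call.
- r.look_for(label, camera): "at" ([x, y, z] in m, in the coordinates of the camera as it stood for that picture, good to about 4 mm: the middle of the surface that is visible of it).
- r.spot_point(label, camera): "at" ([x, y, z] in m, in the coordinates of the camera as it stood for that picture, good to about 4 mm: a listed point, or the origin of a listed thing).
The state is a dict: "time": time; "joint_positions": joint angles; "joint_vel": joint speeds; "joint_torque": joint torques, N m; "ee_pos": TCP position; "eef_rot": TCP orientation; "ft_force": force on the tool from outside, world axes, zero at the start; "torque": the same for the moment, N m; "width": finger opening in m; "grip_force": force on a finger pad.
Only numpy, scipy, OpenCV 4.12 (cv2) and the standard library are available. Lean on these libraries where they do the work, as an engineer would, in place of code of your own. Each camera call takes 0.05 s, during which the arm holds its last target. There are 200 camera calls.

## Task

Turn the aluminium cold plate square on its jig by pushing the free corner near the bolt round while the slotted far corner bears on the peg, until its long edge meets the steel stop; hold it there for a second with a firm steady push of about 15 N. Then let go of it and slide the small bolt fully home along the plate's edge so that it is locked in. Never press anything harder than 25 N, keep the plate flat on the deck with its slot on the peg, and leave everything else alone.

Things in the scene. Friction and masses are not known exactly. Their poses are not given: they have to be found in the camera images.
- jig: Fixed level jig: white plastic deck 240 x 265 mm on a dark mat, deck top 20 mm above the bench. Origin: on the peg's axis, at bench height; z up. In its frame the deck spans x -165 to 75, y -77 to 187 mm; an ear (x -249 to -164, y 72 to 132, same top) carries the bolt. The plate is square when its origin is over this origin and its axes are parallel to these.
- peg_top (a point): Top of the jig's upright steel peg, 10 mm diameter, rigid, 22 mm above the deck, on the jig's z axis. It stands in the plate's slot and the plate turns about it.
- stop: Fixed steel stop block 24 x 20 mm, 16 mm above the deck. Origin: centre of its bearing face, at x -119, y -16, z 28 mm in the jig frame, with the jig's axes; the face looks to +y and the block lies behind it. The square plate's long edge bears flush on it. It is rigid: force climbs steeply (roughly 5 to 20 N per mm of further push).
- plate: Loose flat hollow aluminium plate 150 x 110 x 10 mm, about 0.3 kg; lies on the deck, too wide to grasp. A slot 14 wide, 14 deep (open to +x) in one corner straddles the peg. Origin: where the peg's axis sits when the peg touches the slot's bottom midway, at the underside; z up. In its frame the plate spans x -141 to 9, y -16 to 94 mm. Starts 0.3 to 0.55 rad clockwise (from above) of square.
- plate_mid (a point): Centre of the plate's top (a copper square 46 mm wide), 10 mm above the deck. At the start the slot's bottom is up to 3 mm off the peg; pushing at push_edge makes the slotted corner bear on the peg and turns the plate counter-clockwise about it. Pushing it over the deck takes 2 to 5 N.
- push_edge (a point): Where to push, on the plate's edge y = 94 near the free corner: x -119, y 94, z 5 mm in the plate's frame, with its axes (push along its -y). When the plate is square this lies straight across from the stop. Contacts are grippy (friction about 0.6): a finger that drags sideways or down on the edge while pushing can hold the plate short of the stop.
- bolt (a joint): Slide of the steel bolt, m: starts at 0 to 0.006 (back) and reads 0.040 fully home, at a rigid end stop; it moves along the jig's +x. Takes about 1.5 N to slide and stays where left. A plate that is not square blocks it.
- bolt_tip (a point): Centre of the bolt's front end, at x -150 mm + joint value, y 102 mm, z 27.5 mm in the jig frame. The bar behind it is 80 long, 12 wide, its top 14 mm above the deck; home, its tip lies along the square plate's edge with 2 mm clearance.
- bolt_post (a point): On the axis of the bolt's upright post, 12 mm diameter with a 16 mm ball on top, 56 mm above the bench, at x -215 mm + joint value, y 102 mm in the jig frame. The post rises from 34 mm to 71 mm above the bench (ball top 79). Push it along the jig's +x.
- screw_tub: Small grey plastic tub, 40 mm across, 26 mm high, on the deck beside the peg; origin at its underside. Leave alone.
- small_sink: Small finned heat sink 30 x 44 x 23 mm on the deck; origin at its underside. Leave alone.
- flask: Steel vacuum flask, 72 mm across, 240 mm high; origin at its underside. Leave alone.
- meter: Yellow hand multimeter 155 x 80 x 41 mm lying on the bench; origin at its underside. Leave alone.
- driver: Screwdriver lying on the bench. Leave alone.
- paste_jar: Grey jar, 52 mm across, 50 mm high; origin at its underside. Leave alone.
- memory: Memory module 133 x 12 x 36 mm standing on edge; origin at its underside. Leave alone.

How it is judged:
On the way, in this order (a step that is already met when the one before it is completed fails the run):
1. the plate is square and pressed on the stop with 10 to 18 N for 0.7 s, its slot on the peg and the bolt still back (contact force between plate and stop between 10 and 18 N and angle between the x axis of plate and the x axis of jig, either way round below 0.03 rad and horizontal distance between plate and jig below 0.003 m and value of joint bolt below 0.015 m), for 0.7 s.
2. the bolt is home (value of joint bolt above 0.036 m), for 0.2 s.
At the end, for the whole second after the job is handed in: The bolt is home (at least 36 of its 40 mm), the plate lies flat and at rest, square to the jig within 0.03 rad, its slot on the peg within 3 mm (value of joint bolt above 0.036 m and angle between the x axis of plate and the x axis of jig, either way round below 0.03 rad and horizontal distance between plate and jig below 0.003 m and angle between plate's own z axis and vertical below 0.03 rad and linear speed of plate below 0.01 m/s); the robot touches nothing.
It fails at once if the plate is pressed harder than 25 N (contact force between the arm and plate above 25 N).
It fails at once if the jig or its bolt is pressed harder than 25 N (contact force between the arm and jig above 25 N).
It fails at once if the plate's slot leaves the peg by more than 12 mm (horizontal distance between plate and jig above 0.012 m).
It fails at once if the plate is lifted or tipped (angle between plate's own z axis and vertical above 0.08 rad or height (world z) of plate above 0.026 m).
It fails at once if a bystander is disturbed (distance of any of screw_tub, small_sink, flask, meter, paste_jar, memory from where it was at the start of the episode above 0.015 m or distance of driver from where it was at the start of the episode above 0.02 m).
It also fails if it takes over 70 s, if anything falls off the work surface, if the arm or the gripper's body presses on something with over 40 N, if the wrist force passes 120 N, or if a joint passes its speed limit or range.

## Working session

There is one attempt and no reset: what is moved stays moved. The work goes in short steps, Python scripts to look and compute and a tool call to move; the robot and the scene stay as the last step left them, time stands still between calls to the robot, and variables do not carry over. Pictures are saved under pics/ and viewed, at most 10 in all, crops included, and the job is handed in when it is done.

Besides the shell and the picture viewer there is one more tool, called after "Emit:" as name(argument=value, ...) on one line, values as JSON. arm_command: Moves the arm, as the interface text tells. Its arguments: {"type":"object","properties":{"xyz":{"type":"array"},"rot":{"type":"array"},"grip":{"type":"number"},"squeeze":{"type":"number"}},"required":["xyz","rot"]}

```bash
mkdir -p pics; cat > h.py <<'E'
import numpy as np, cv2
from bench import r
def w(cam,p):
    T=np.array(r.camera_model(cam)["T"]); return (T@np.r_[p,1])[:3]
def proj(cam,P):
    m=r.camera_model(cam); c=np.linalg.inv(np.array(m["T"]))@np.r_[P,1]
    return np.array([m["cx"]+m["fx"]*c[0]/-c[2], m["cy"]+m["fy"]*-c[1]/-c[2]])
def ray(cam,u,v,z):
    m=r.camera_model(cam);T=np.array(m["T"]);d=T[:3,:3]@np.array([(u-m["cx"])/m["fx"],-(v-m["cy"])/m["fy"],-1.])
    o=T[:3,3];return o+d*(z-o[2])/d[2]
E
python3 - <<'E'
from h import *
for c in ("scene","side"):
    im=r.camera(c); cv2.imwrite(f"pics/{c}0.png",im[:,:,::-1])
    print(c,{k:np.round(v,3).tolist() for k,v in r.camera_model(c).items()})
    for n in ("jig","peg_top","stop","plate","plate_mid","push_edge","bolt_tip","bolt_post"):
        o=r.spot_point(n,c)
        print(n,[(np.round(w(c,d["at"]),4).tolist(),round(d["conf"],2)) for d in o[:2]])
s=r.read_state();print(s["time"],s["ee_pos"],s["eef_rot"],s["ft_force"])
E
```

```text
scene {'fx': 376.808, 'fy': 376.808, 'cx': 321.993, 'cy': 193.217, 'T': [[0.484, -0.616, 0.621, 1.164], [0.875, 0.325, -0.359, -0.365], [0.019, 0.717, 0.697, 0.821], [0.0, 0.0, 0.0, 1.0]]}
jig [([0.6584, -0.0195, -0.0008], 0.77)]
peg_top [([0.6553, -0.0189, 0.0414], 0.78)]
stop [([0.54, -0.026, 0.0273], 0.65)]
plate [([0.6561, -0.0187, 0.0249], 0.83), ([0.5213, 0.0915, 0.0273], 0.52)]
plate_mid [([0.6197, 0.0465, 0.0301], 0.8)]
push_edge [([0.598, 0.1146, 0.0268], 0.72), ([0.6569, -0.0203, -0.0011], 0.4)]
bolt_tip [([0.5226, 0.0916, 0.0253], 0.5)]
bolt_post [([0.4558, 0.0921, 0.0532], 0.71)]
side {'fx': 421.44, 'fy': 421.44, 'cx': 319.86, 'cy': 195.129, 'T': [[-0.914, 0.265, -0.307, 0.109], [-0.405, -0.629, 0.663, 0.851], [-0.017, 0.731, 0.683, 0.925], [0.0, 0.0, 0.0, 1.0]]}
jig [([0.6572, -0.0205, -0.0042], 0.67), ([0.5693, 0.4836, 0.0001], 0.39)]
peg_top [([0.6563, -0.0192, 0.0388], 0.91), ([0.5566, -0.5055, -0.0017], 0.16)]
stop [([0.5369, -0.0312, 0.0287], 0.37)]
plate [([0.662, -0.0231, 0.0253], 0.72)]
plate_mid [([0.6154, 0.0457, 0.0309], 0.84), ([0.4531, 0.0933, 0.0585], 0.53)]
push_edge [([0.6036, 0.1188, 0.0231], 0.89)]
bolt_tip []
bolt_post [([0.4579, 0.097, 0.0552], 0.46), ([0.5229, 0.0867, 0.0264], 0.43)]
0.9 [ 0.22477139 -0.5832036   0.22256316] [9.83132923e-01 1.82892467e-01 1.40299012e-05 2.46061654e-05] [ 0.03234741 -0.44344859 -0.26409217]
```

View pics/scene0.png

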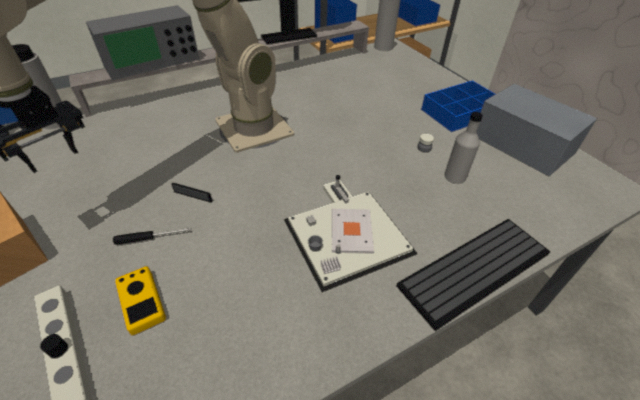

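View pics/side0.png

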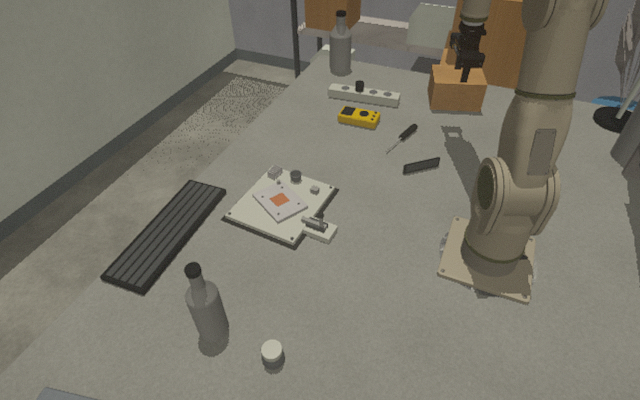

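The scene picture shows the jig at about (350,235) with the plate turned clockwise, its copper square at (352,229), and the bolt post at (338,180). The side picture agrees. I estimate jig yaw at about -0.065 and plate yaw at about -0.51. Next I'll move above it for a closer look with the wrist camera.

Emit:
arm_command(xyz=[[0.017,0.031,0.02],[0.035,0.062,0.04],[0.052,0.093,0.06],[0.07,0.125,0.08],[0.087,0.156,0.08],[0.105,0.187,0.08],[0.122,0.218,0.08],[0.14,0.25,0.08],[0.157,0.28,0.08],[0.175,0.312,0.08],[0.192,0.343,0.08],[0.21,0.375,0.08],[0.227,0.406,0.08],[0.245,0.437,0.08],[0.262,0.468,0.08],[0.28,0.5,0.08],[0.297,0.53,0.08],[0.315,0.562,0.08],[0.33,0.593,0.08],[0.345,0.623,0.08]], rot=[[0,0,0.035],[0,0,0.07],[0,0,0.1],[0,0,0.14],[0,0,0.17],[0,0,0.21],[0,0,0.24],[0,0,0.28],[0,0,0.31],[0,0,0.35],[0,0,0.38],[0,0,0.42],[0,0,0.45],[0,0,0.48],[0,0,0.52],[0,0,0.55],[0,0,0.59],[0,0,0.62],[0,0,0.66],[0,0,0.69]], grip=0, squeeze=40)

```text
time: 2.57
ee_pos: [0.5703, 0.0415, 0.3028]
eef_rot: [0.863, 0.505, 0.0, 0.0]
ft_force: [-0.2, -0.3, -0.8]
width: 0.0003
grip_force: 0.0
```

Emit:
arm_command(xyz=[[0,0,0],[0,0,0],[0,0,0],[0,0,0]], rot=[[0,0,0],[0,0,0],[0,0,0],[0,0,0]])

```text
time: 2.9
ee_pos: [0.5696, 0.0383, 0.3026]
eef_rot: [0.864, 0.504, -0.0, 0.0]
ft_force: [-0.1, -1.0, 0.2]
width: 0.0006
grip_force: 0.0
```

```bash
cat > look.py <<'E'
from h import *
import sys
c="wrist"; s=r.read_state()
im=r.camera(c); cv2.imwrite(sys.argv[1],im[:,:,::-1])
for n in ("jig","peg_top","stop","plate","plate_mid","push_edge","bolt_tip","bolt_post","screw_tub","small_sink"):
    o=r.spot_point(n,c)
    print(n,[(np.round(w(c,d["at"]),4).tolist(),round(d["conf"],2)) for d in o[:2]])
print({k:np.round(v,3).tolist() for k,v in r.camera_model(c).items()})
print(s["time"],np.round(s["ee_pos"],4),np.round(s["eef_rot"],4),s["ft_force"],s["width"])
E
python3 look.py pics/w1.png
```

```text
jig [([0.6569, -0.0223, 0.0012], 0.88)]
peg_top [([0.6044, 0.1193, 0.027], 0.3)]
stop [([0.5365, -0.0253, 0.027], 0.59)]
plate [([0.6605, -0.0224, 0.0227], 0.81)]
plate_mid [([0.6175, 0.0426, 0.0296], 0.98)]
push_edge [([0.6027, 0.117, 0.0251], 0.91)]
bolt_tip [([0.5273, 0.0924, 0.0302], 0.87)]
bolt_post [([0.4569, 0.0963, 0.0601], 0.6)]
screw_tub [([0.6259, -0.07, 0.0223], 0.75)]
small_sink [([0.6967, -0.0668, 0.018], 0.66)]
{'fx': 357.665, 'fy': 357.665, 'cx': 325.344, 'cy': 201.42, 'T': [[0.871, 0.469, 0.145, 0.61], [-0.491, 0.832, 0.257, 0.11], [-0.0, -0.295, 0.955, 0.466], [0.0, 0.0, 0.0, 1.0]]}
2.9 [0.5696 0.0383 0.3026] [ 8.639e-01  5.036e-01 -2.000e-04  4.000e-04] [-0.05696047 -0.97475465  0.16521598] 0.0005808992513970141
```

View pics/w1.png

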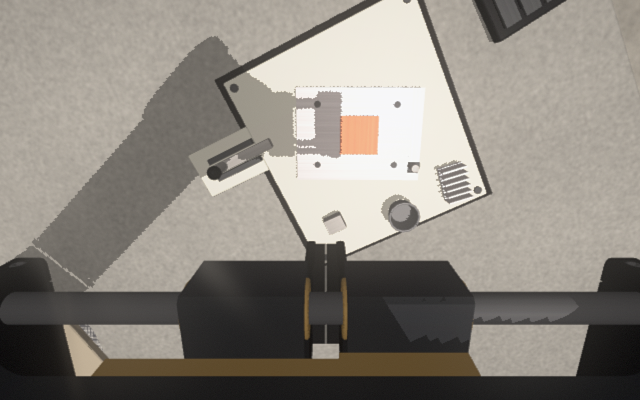

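The wrist view shows the plate corners at (296,86), (425,89), (423,180) and (297,178). The peg is at (416,168), the stop at (334,222), the ball at (214,173), the bolt tip at (271,147), and the deck corners at about (221,81) and (489,192).

```bash
python3 - <<'E'
from h import *
for n,u,v,z in [("pTL",296,86,.03),("pTR",425,89,.03),("pBR",423,180,.03),("pBL",297,178,.03),("peg",416,165,.042),("deckL",221,81,.02),("deckR",489,192,.02),("ball",214,172,.071),("tiptop",271,147,.034)]:
    print(n,np.round(ray("wrist",u,v,z),4))
# best jig yaw from detections
P=np.array([[0,0],[-119,-16],[-66+0,0]])[:2]/1e3
def fit(A,B):
    a=A-A.mean(0);b=B-B.mean(0)
    th=np.arctan2((a[:,0]*b[:,1]-a[:,1]*b[:,0]).sum(),(a*b).sum())
    R=np.array([[np.cos(th),-np.sin(th)],[np.sin(th),np.cos(th)]])
    t=B.mean(0)-R@A.mean(0);return th,t,np.round((B-(A@R.T+t))*1e3,1).tolist()
A=np.array([[0,0],[-119,-16],[-146,102],[-211,102],[-165,187],[75,-77]])/1e3
B=np.array([[.6568,-.0202],[.538,-.0275],[.5245,.0915],[.457,.0952],ray("wrist",221,81,.02)[:2],ray("wrist",489,192,.02)[:2]])
print(fit(A,B))
A=np.array([[-141,94],[9,94],[9,-16],[-141,-16]])/1e3
# TL..: image up ~ plate +y
B=np.array([ray("wrist",*p,.03)[:2] for p in [(296,86),(425,89),(423,180),(297,178)]])
print(fit(A,B))
E
```

```text
pTL [0.5827 0.1317 0.03  ]
pTR [0.7116 0.0553 0.03  ]
pBR [ 0.6639 -0.0425  0.03  ]
pBL [0.5277 0.0371 0.03  ]
peg [ 0.6628 -0.0173  0.042 ]
deckL [0.5077 0.1805 0.02  ]
deckR [ 0.7328 -0.1025  0.02  ]
ball [0.4575 0.0958 0.071 ]
tiptop [0.5208 0.0861 0.034 ]
(np.float64(-0.07005049862928904), array([ 0.66009079, -0.01997084]), [[-3.3, -0.2], [-2.3, 0.1], [2.9, -0.5], [0.3, -1.3], [-0.9, 2.4], [3.3, -0.5]])
(np.float64(-0.5176548821925249), array([ 0.65951402, -0.02116388]), [[-0.8, 1.4], [-2.3, -0.8], [4.4, -3.0], [-1.3, 2.4]])
```

Emit:
arm_command(xyz=[[0.011,0.025,-0.02],[0.022,0.049,-0.05],[0.034,0.073,-0.08],[0.045,0.097,-0.11],[0.045,0.097,-0.14],[0.045,0.097,-0.17],[0.045,0.097,-0.2],[0.045,0.097,-0.22],[0.045,0.097,-0.24],[0.045,0.097,-0.25],[0.045,0.097,-0.255],[0.045,0.097,-0.255],[0.045,0.097,-0.255]], rot=[[0,0,0],[0,0,0],[0,0,0],[0,0,0],[0,0,0],[0,0,0],[0,0,0],[0,0,0],[0,0,0],[0,0,0],[0,0,0],[0,0,0],[0,0,0]])

```text
time: 4.53
ee_pos: [0.6153, 0.137, 0.0486]
eef_rot: [0.863, 0.505, 0.001, 0.0]
ft_force: [0.3, 0.4, 0.7]
width: 0.0003
grip_force: 0.0
```

```bash
python3 look.py pics/w2.png; python3 -c "
from h import *
cv2.imwrite('pics/s2.png',cv2.resize(r.camera('side')[150:270,200:360,::-1],None,fx=5,fy=5))"
```

```text
jig []
peg_top []
stop []
plate []
plate_mid []
push_edge []
bolt_tip []
bolt_post []
screw_tub []
small_sink []
{'fx': 357.665, 'fy': 357.665, 'cx': 325.344, 'cy': 201.42, 'T': [[0.871, 0.469, 0.145, 0.655], [-0.491, 0.832, 0.257, 0.207], [-0.0, -0.295, 0.955, 0.211], [0.0, 0.0, 0.0, 1.0]]}
4.5333 [0.6153 0.137  0.0486] [8.634e-01 5.046e-01 6.000e-04 2.000e-04] [0.25263441 0.4368991  0.66162312] 0.000325754823179544
```

View pics/w2.png

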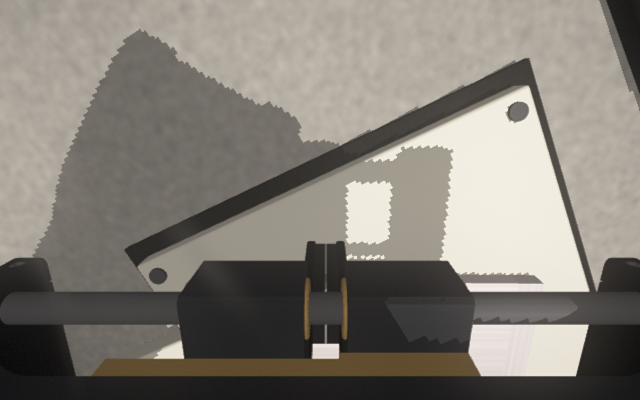

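View pics/s2.png

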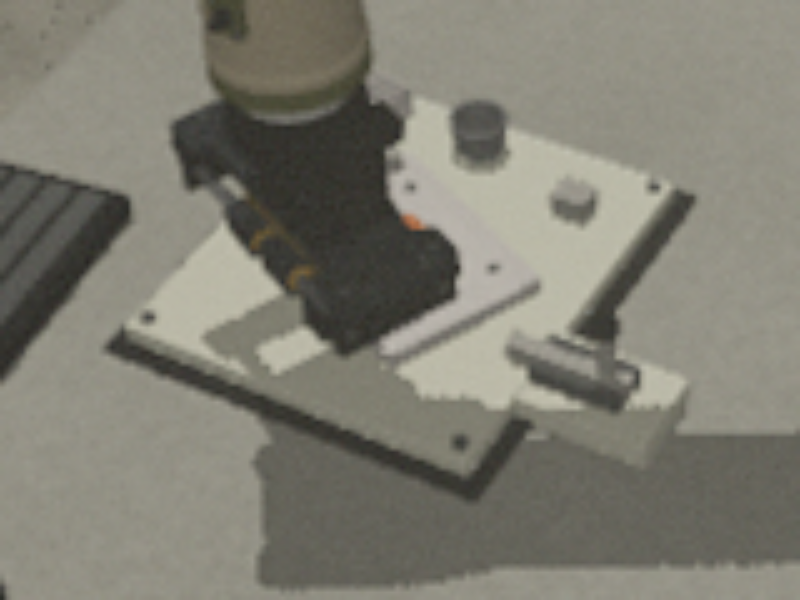

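The wrist and side views show the fingers just beyond the plate's free edge, over clear deck and well away from the bolt. Next I'll lower and approach.

Emit:
arm_command(xyz=[[0,0,-0.008],[0,0,-0.016],[0,0,-0.022],[0,0,-0.0245],[0,0,-0.0245],[0,0,-0.0245]], rot=[[0,0,0],[0,0,0],[0,0,0],[0,0,0],[0,0,0],[0,0,0]])

```text
time: 5.63
ee_pos: [0.6146, 0.1369, 0.0228]
eef_rot: [0.863, 0.505, -0.0, -0.0]
ft_force: [-0.4, -0.2, 0.4]
width: 0.0004
grip_force: 0.0
```

Emit:
arm_command(xyz=[[-0.001,-0.0017,0],[-0.002,-0.0035,0],[-0.003,-0.0052,0],[-0.004,-0.007,0],[-0.0045,-0.0078,0],[-0.005,-0.0087,0],[-0.0055,-0.0096,0],[-0.0059,-0.0104,0],[-0.0059,-0.0104,0],[-0.0059,-0.0104,0]], rot=[[0,0,0],[0,0,0],[0,0,0],[0,0,0],[0,0,0],[0,0,0],[0,0,0],[0,0,0],[0,0,0],[0,0,0]])

```text
time: 6.47
ee_pos: [0.6089, 0.1266, 0.0232]
eef_rot: [0.863, 0.505, 0.0, -0.0]
ft_force: [0.2, 1.1, 0.8]
width: 0.0002
grip_force: 0.5
```

```bash
cat > arc.py <<'E'
import sys,numpy as np
px,py,th,n,bias=map(float,sys.argv[1:])  # commanded xy, turn, rows, extra push along local -y at end
O=np.array([.659,-.020]);p=np.array([px,py])-O;yaw0=float(-0.515)
X=[];Z=[]
for i in range(1,int(n)+1):
    a=th*i/n;c,s=np.cos(a),np.sin(a);q=np.array([[c,-s],[s,c]])@p
    t=np.array([np.sin(yaw0+a),-np.cos(yaw0+a)])*bias*i/n
    d=q+t-p;X.append([round(d[0],4),round(d[1],4),0]);Z.append([0,0,round(a,3)])
print(X);print(Z)
E
python3 arc.py .609 .1266 0.2 20 0.002
```

```text
[[np.float64(-0.0015), np.float64(-0.0006), 0], [np.float64(-0.003), np.float64(-0.0012), 0], [np.float64(-0.0045), np.float64(-0.0018), 0], [np.float64(-0.006), np.float64(-0.0025), 0], [np.float64(-0.0075), np.float64(-0.0031), 0], [np.float64(-0.009), np.float64(-0.0038), 0], [np.float64(-0.0104), np.float64(-0.0045), 0], [np.float64(-0.0119), np.float64(-0.0052), 0], [np.float64(-0.0133), np.float64(-0.0059), 0], [np.float64(-0.0148), np.float64(-0.0066), 0], [np.float64(-0.0162), np.float64(-0.0074), 0], [np.float64(-0.0177), np.float64(-0.0081), 0], [np.float64(-0.0191), np.float64(-0.0089), 0], [np.float64(-0.0205), np.float64(-0.0097), 0], [np.float64(-0.0219), np.float64(-0.0105), 0], [np.float64(-0.0233), np.float64(-0.0113), 0], [np.float64(-0.0247), np.float64(-0.0122), 0], [np.float64(-0.026), np.float64(-0.013), 0], [np.float64(-0.0274), np.float64(-0.0139), 0], [np.float64(-0.0287), np.float64(-0.0148), 0]]
[[0, 0, 0.01], [0, 0, 0.02], [0, 0, 0.03], [0, 0, 0.04], [0, 0, 0.05], [0, 0, 0.06], [0, 0, 0.07], [0, 0, 0.08], [0, 0, 0.09], [0, 0, 0.1], [0, 0, 0.11], [0, 0, 0.12], [0, 0, 0.13], [0, 0, 0.14], [0, 0, 0.15], [0, 0, 0.16], [0, 0, 0.17], [0, 0, 0.18], [0, 0, 0.19], [0, 0, 0.2]]
```

Emit:
arm_command(xyz=[[-0.0015,-0.0006,0],[-0.003,-0.0012,0],[-0.0045,-0.0018,0],[-0.006,-0.0025,0],[-0.0075,-0.0031,0],[-0.009,-0.0038,0],[-0.0104,-0.0045,0],[-0.0119,-0.0052,0],[-0.0133,-0.0059,0],[-0.0148,-0.0066,0],[-0.0162,-0.0074,0],[-0.0177,-0.0081,0],[-0.0191,-0.0089,0],[-0.0205,-0.0097,0],[-0.0219,-0.0105,0],[-0.0233,-0.0113,0],[-0.0247,-0.0122,0],[-0.026,-0.013,0],[-0.0274,-0.0139,0],[-0.0287,-0.0148,0]], rot=[[0,0,0.01],[0,0,0.02],[0,0,0.03],[0,0,0.04],[0,0,0.05],[0,0,0.06],[0,0,0.07],[0,0,0.08],[0,0,0.09],[0,0,0.1],[0,0,0.11],[0,0,0.12],[0,0,0.13],[0,0,0.14],[0,0,0.15],[0,0,0.16],[0,0,0.17],[0,0,0.18],[0,0,0.19],[0,0,0.2]])

```text
time: 8.13
ee_pos: [0.58, 0.1116, 0.0231]
eef_rot: [0.808, 0.589, 0.0, -0.0]
ft_force: [-0.1, 4.4, 1.2]
width: 0.0005
grip_force: 1.8
```

```bash
python3 - <<'E'
from h import *
for c in("scene","side"):
    r.camera(c)
    for n in ("peg_top","plate","plate_mid","push_edge"):
        print(c,n,[(np.round(w(c,d["at"]),4).tolist(),round(d["conf"],2)) for d in r.spot_point(n,c)[:1]])
E
python3 arc.py .5803 .1118 0.2 20 0.001 | sed 's/np.float64(\([-0-9.]*\))/\1/g'
```

```text
scene peg_top [([0.655, -0.022, 0.0423], 0.9)]
scene plate [([0.6598, -0.02, 0.0214], 0.96)]
scene plate_mid [([0.6067, 0.035, 0.0308], 0.64)]
scene push_edge [([0.5702, 0.1024, 0.0261], 0.89)]
side peg_top []
side plate []
side plate_mid []
side push_edge []
[[-0.0013, -0.0008, 0], [-0.0027, -0.0017, 0], [-0.004, -0.0026, 0], [-0.0053, -0.0034, 0], [-0.0066, -0.0043, 0], [-0.0079, -0.0052, 0], [-0.0092, -0.0061, 0], [-0.0104, -0.0071, 0], [-0.0117, -0.008, 0], [-0.013, -0.009, 0], [-0.0142, -0.0099, 0], [-0.0154, -0.0109, 0], [-0.0167, -0.0119, 0], [-0.0179, -0.0129, 0], [-0.0191, -0.0139, 0], [-0.0203, -0.015, 0], [-0.0215, -0.016, 0], [-0.0226, -0.0171, 0], [-0.0238, -0.0181, 0], [-0.0249, -0.0192, 0]]
[[0, 0, 0.01], [0, 0, 0.02], [0, 0, 0.03], [0, 0, 0.04], [0, 0, 0.05], [0, 0, 0.06], [0, 0, 0.07], [0, 0, 0.08], [0, 0, 0.09], [0, 0, 0.1], [0, 0, 0.11], [0, 0, 0.12], [0, 0, 0.13], [0, 0, 0.14], [0, 0, 0.15], [0, 0, 0.16], [0, 0, 0.17], [0, 0, 0.18], [0, 0, 0.19], [0, 0, 0.2]]
```

Emit:
arm_command(xyz=[[-0.0013,-0.0008,0],[-0.0027,-0.0017,0],[-0.004,-0.0026,0],[-0.0053,-0.0034,0],[-0.0066,-0.0043,0],[-0.0079,-0.0052,0],[-0.0092,-0.0061,0],[-0.0104,-0.0071,0],[-0.0117,-0.008,0],[-0.013,-0.009,0],[-0.0142,-0.0099,0],[-0.0154,-0.0109,0],[-0.0167,-0.0119,0],[-0.0179,-0.0129,0],[-0.0191,-0.0139,0],[-0.0203,-0.015,0]], rot=[[0,0,0.01],[0,0,0.02],[0,0,0.03],[0,0,0.04],[0,0,0.05],[0,0,0.06],[0,0,0.07],[0,0,0.08],[0,0,0.09],[0,0,0.1],[0,0,0.11],[0,0,0.12],[0,0,0.13],[0,0,0.14],[0,0,0.15],[0,0,0.16]])

```text
time: 9.97
ee_pos: [0.5597, 0.0965, 0.0231]
eef_rot: [0.759, 0.651, 0.0, 0.0]
ft_force: [0.1, 1.8, -0.7]
width: 0.0002
grip_force: 0.7
```

```bash
python3 - <<'E'
from h import *
c="scene";im=r.camera(c)
cv2.imwrite("pics/s3.png",cv2.resize(im[160:300,270:430,::-1],None,fx=4,fy=4,interpolation=cv2.INTER_CUBIC))
for n in ("peg_top","plate","plate_mid","push_edge","stop","bolt_tip","bolt_post"):
        print(c,n,[(np.round(w(c,d["at"]),4).tolist(),round(d["conf"],2)) for d in r.spot_point(n,c)[:1]])
E
```

```text
scene peg_top [([0.6572, -0.0207, 0.0424], 0.73)]
scene plate [([0.6574, -0.0201, 0.0219], 0.77)]
scene plate_mid [([0.5982, 0.0261, 0.0302], 0.96)]
scene push_edge [([0.5498, 0.086, 0.0246], 0.95)]
scene stop [([0.5405, -0.0246, 0.024], 0.43)]
scene bolt_tip [([0.5217, 0.0932, 0.027], 0.5)]
scene bolt_post [([0.4549, 0.0947, 0.0576], 0.58)]
```

View pics/s3.png

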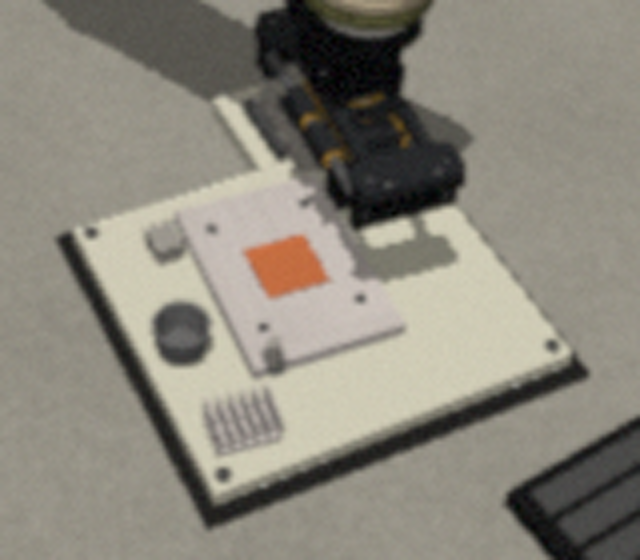

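The plate is nearly square, with about 0.04 rad to go, and the bolt is still back. I'll back off, square the tool to the jig, and then press straight along the jig's -y.

Emit:
arm_command(xyz=[[0.0004,0.003,0],[0.0004,0.005,0],[-0.004,0.0055,0],[-0.0086,0.0056,0],[-0.0086,0.0056,0],[-0.0086,0.0056,0],[-0.0086,0.0056,0]], rot=[[0,0,0],[0,0,0.02],[0,0,0.05],[0,0,0.083],[0,0,0.083],[0,0,0.083],[0,0,0.083]])

```text
time: 10.95
ee_pos: [0.5515, 0.1022, 0.0232]
eef_rot: [0.732, 0.682, 0.0, 0.0]
ft_force: [-0.4, -0.4, -0.4]
width: 0.0003
grip_force: 0.0
```

Emit:
arm_command(xyz=[[-0.0001,-0.001,0],[-0.0001,-0.002,0],[-0.0002,-0.003,0],[-0.0003,-0.004,0],[-0.0004,-0.005,0],[-0.0004,-0.006,0],[-0.0005,-0.0065,0],[-0.0005,-0.007,0],[-0.0005,-0.0075,0],[-0.0006,-0.008,0],[-0.0006,-0.0085,0],[-0.0006,-0.0085,0]], rot=[[0,0,0],[0,0,0],[0,0,0],[0,0,0],[0,0,0],[0,0,0],[0,0,0],[0,0,0],[0,0,0],[0,0,0],[0,0,0],[0,0,0]])

```text
time: 11.95
ee_pos: [0.5504, 0.0939, 0.023]
eef_rot: [0.731, 0.682, -0.0, -0.0]
ft_force: [-2.4, 3.4, 0.1]
width: 0.0008
grip_force: 1.9
```

Emit:
arm_command(xyz=[[-0.0003,-0.0003,0],[-0.0006,-0.0006,0],[-0.0009,-0.0009,0],[-0.0012,-0.0012,0],[-0.0015,-0.0015,0],[-0.0015,-0.0015,0],[-0.0015,-0.0015,0]], rot=[[0,0,0],[0,0,0],[0,0,0],[0,0,0],[0,0,0],[0,0,0],[0,0,0]])

```text
time: 12.53
ee_pos: [0.5493, 0.0919, 0.0231]
eef_rot: [0.731, 0.682, 0.0, 0.0]
ft_force: [-1.4, 3.2, -0.4]
width: 0.0006
grip_force: 1.0
```

```bash
python3 - <<'E'
from h import *
c="scene";r.camera(c)
for n in ("plate","plate_mid","push_edge"):
        print(c,n,[(np.round(w(c,d["at"]),4).tolist(),round(d["conf"],2)) for d in r.spot_point(n,c)[:1]])
E
```

```text
scene plate []
scene plate_mid [([0.5963, 0.0231, 0.03], 0.86)]
scene push_edge [([0.5459, 0.0765, 0.0277], 0.83)]
```

Emit:
arm_command(xyz=[[-0.0003,-0.0003,0],[-0.0006,-0.0006,0],[-0.0009,-0.0009,0],[-0.001,-0.0012,0],[-0.001,-0.0012,0],[-0.001,-0.0012,0]], rot=[[0,0,0],[0,0,0],[0,0,0],[0,0,0],[0,0,0],[0,0,0]])

```text
time: 13.23
ee_pos: [0.5483, 0.0913, 0.0232]
eef_rot: [0.731, 0.682, 0.0, -0.0]
ft_force: [0.3, 3.9, -1.3]
width: 0.0005
grip_force: 2.1
```

Emit:
arm_command(xyz=[[0,-0.0003,0],[0,-0.0006,0],[-0.0001,-0.0008,0],[-0.0001,-0.0008,0],[-0.0001,-0.0008,0]], rot=[[0,0,0],[0,0,0],[0,0,0],[0,0,0],[0,0,0]])

```text
time: 13.65
ee_pos: [0.5481, 0.0913, 0.0232]
eef_rot: [0.731, 0.682, 0.001, -0.0]
ft_force: [1.6, 6.0, -1.5]
width: 0.0005
grip_force: 3.3
```

Emit:
arm_command(xyz=[[0,-0.0003,0],[0,-0.0006,0],[0,-0.0008,0],[0,-0.0008,0],[0,-0.0008,0],[0,-0.0008,0]], rot=[[0,0,0],[0,0,0],[0,0,0],[0,0,0],[0,0,0],[0,0,0]])

```text
time: 14.15
ee_pos: [0.5481, 0.0913, 0.0233]
eef_rot: [0.731, 0.682, 0.001, -0.001]
ft_force: [0.3, 8.5, -1.5]
width: 0.0005
grip_force: 4.3
```

```bash
python3 - <<'E'
from h import *
c="scene";im=r.camera(c);cv2.imwrite("pics/s4.png",cv2.resize(im[200:270,290:390,::-1],None,fx=7,fy=7,interpolation=cv2.INTER_CUBIC))
for n in ("plate","plate_mid","push_edge"):
        print(c,n,[(np.round(w(c,d["at"]),4).tolist(),round(d["conf"],2)) for d in r.spot_point(n,c)[:1]])
E
```

```text
scene plate [([0.6582, -0.0183, 0.0229], 0.88)]
scene plate_mid [([0.5946, 0.0223, 0.0293], 0.77)]
scene push_edge [([0.5447, 0.0785, 0.026], 0.68)]
```

View pics/s4.png

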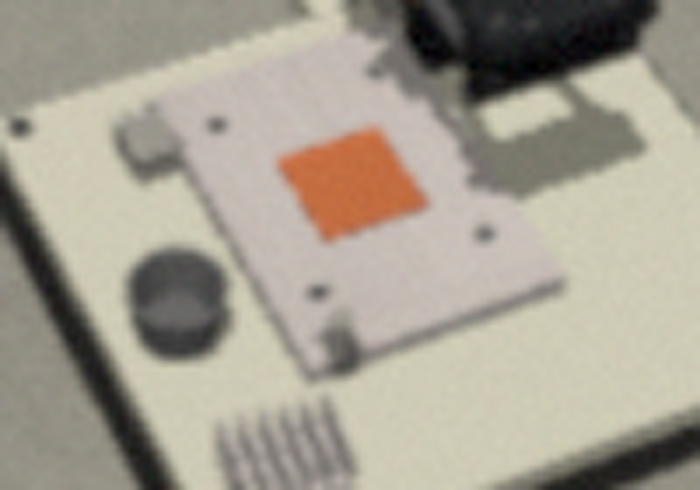

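The plate's long edge is on the stop at (150,140) and the force is climbing with no further motion. I'll press up to about 15 N.

Emit:
arm_command(xyz=[[0,-0.0003,0],[0,-0.0006,0],[0,-0.0009,0],[0,-0.0012,0],[0,-0.0015,0],[0,-0.0015,0],[0,-0.0015,0]], rot=[[0,0,0],[0,0,0],[0,0,0],[0,0,0],[0,0,0],[0,0,0],[0,0,0]])

```text
time: 14.93
ee_pos: [0.5481, 0.0912, 0.0235]
eef_rot: [0.731, 0.683, 0.002, -0.001]
ft_force: [0.9, 12.5, -1.7]
width: 0.0001
grip_force: 6.2
```

Emit:
arm_command(xyz=[[0,-0.0003,0],[0,-0.0006,0],[0,-0.0008,0],[0,-0.0008,0],[0,-0.0008,0],[0,-0.0008,0],[0,-0.0008,0],[0,-0.0008,0],[0,-0.0008,0],[0,-0.0008,0],[0,-0.0008,0],[0,-0.0008,0],[0,-0.0008,0],[0,-0.0008,0],[0,-0.0008,0]], rot=[[0,0,0],[0,0,0],[0,0,0],[0,0,0],[0,0,0],[0,0,0],[0,0,0],[0,0,0],[0,0,0],[0,0,0],[0,0,0],[0,0,0],[0,0,0],[0,0,0],[0,0,0]])

```text
time: 16.18
ee_pos: [0.5481, 0.0911, 0.0236]
eef_rot: [0.73, 0.683, 0.002, -0.001]
ft_force: [0.4, 14.3, -0.6]
width: 0.0007
grip_force: 7.2
```

```bash
python3 - <<'E'
from h import *
c="scene"
A=[]
for i in range(3):
    r.camera(c);A+=[w(c,d["at"]) for d in r.spot_point("plate",c)[:1]];s=r.read_state();print(s["ft_force"])
print(np.round(A,4)); 
for n in("plate_mid","peg_top","bolt_tip","bolt_post"): print(n,[np.round(w(c,d["at"]),4) for d in r.spot_point(n,c)[:1]])
E
```

```text
[ 1.31974515 14.6494174  -1.36065419]
[-0.22738043 13.68615742 -1.58593123]
[ 0.65826289 14.38294465 -1.79659899]
[[ 0.6572 -0.0181  0.0226]
 [ 0.6588 -0.0185  0.0227]
 [ 0.6567 -0.0177  0.0229]]
plate_mid [array([0.5927, 0.0228, 0.0291])]
peg_top [array([ 0.6573, -0.0207,  0.0459])]
bolt_tip [array([0.5241, 0.0908, 0.0261])]
bolt_post [array([0.4579, 0.0914, 0.0587])]
```

Emit:
arm_command(xyz=[[0,-0.0002,0],[0,-0.0004,0],[0,-0.0004,0],[0,-0.0004,0],[0,-0.0004,0],[0,-0.0004,0],[0,-0.0004,0],[0,-0.0004,0],[0,-0.0004,0],[0,-0.0004,0],[0,-0.0004,0],[0,-0.0004,0],[0,-0.0004,0],[0,-0.0004,0]], rot=[[0,0,0],[0,0,0],[0,0,0],[0,0,0],[0,0,0],[0,0,0],[0,0,0],[0,0,0],[0,0,0],[0,0,0],[0,0,0],[0,0,0],[0,0,0],[0,0,0]])

```text
time: 17.85
ee_pos: [0.5481, 0.0911, 0.0236]
eef_rot: [0.73, 0.683, 0.002, -0.001]
ft_force: [0.2, 15.9, -1.7]
width: 0.0009
grip_force: 7.7
```

I held about 14–16 N for over 2 s. Now I'll release, lift, and go behind the post.

Emit:
arm_command(xyz=[[0.0001,0.0015,0],[0.0002,0.003,0],[0.0003,0.0045,0],[0.0006,0.008,0],[0.001,0.013,0],[0.001,0.016,0],[0.001,0.016,0.02],[0.001,0.016,0.05],[0.001,0.016,0.085],[0.001,0.016,0.12],[-0.03,0.016,0.12],[-0.06,0.016,0.12],[-0.09,0.014,0.12],[-0.12,0.012,0.12],[-0.126,0.01,0.12],[-0.126,0.01,0.12],[-0.126,0.01,0.12]], rot=[[0,0,0],[0,0,0],[0,0,0],[0,0,0],[0,0,0],[0,0,0],[0,0,0],[0,0,0],[0,0,0],[0,0,0],[0,0,0],[0,0,0],[0,0,0],[0,0,0],[0,0,0],[0,0,0],[0,0,0]])

```text
time: 19.27
ee_pos: [0.4228, 0.0963, 0.1436]
eef_rot: [0.732, 0.682, 0.0, 0.001]
ft_force: [0.3, -0.5, 1.2]
width: 0.0002
grip_force: 0.0
```

```bash
python3 look.py pics/w5.png | grep -v '\[\]'; python3 - <<'E'
from h import *
for c in("scene","side"):
    r.camera(c)
    for n in("plate","plate_mid","push_edge","bolt_tip","bolt_post"): print(c,n,[np.round(w(c,d["at"]),4) for d in r.spot_point(n,c)[:1]])
E
```

```text
stop [([0.5418, -0.0272, 0.027], 0.55)]
plate [([0.6608, -0.0168, 0.0196], 0.75), ([0.6237, -0.0686, 0.023], 0.51)]
plate_mid [([0.5943, 0.0221, 0.0313], 0.68)]
push_edge [([0.5477, 0.0799, 0.0234], 0.98), ([0.5353, -0.0245, 0.0281], 0.7)]
bolt_post [([0.4553, 0.094, 0.0578], 0.79)]
screw_tub [([0.6225, -0.0688, 0.0216], 0.59)]
small_sink [([0.5236, 0.0925, 0.0286], 0.52), ([0.5943, 0.0199, 0.0301], 0.51)]
{'fx': 357.665, 'fy': 357.665, 'cx': 325.344, 'cy': 201.42, 'T': [[0.998, 0.066, 0.021, 0.428], [-0.07, 0.953, 0.294, 0.178], [-0.001, -0.295, 0.956, 0.306], [0.0, 0.0, 0.0, 1.0]]}
19.2667 [0.4228 0.0963 0.1436] [7.317e-01 6.816e-01 3.000e-04 1.000e-03] [ 0.27719433 -0.50919144  1.19463407] 0.00023588778845609875
scene plate [array([ 0.6573, -0.0191,  0.0222])]
scene plate_mid [array([0.597 , 0.0243, 0.0313])]
scene push_edge [array([0.5449, 0.0768, 0.0277])]
scene bolt_tip [array([0.5204, 0.0954, 0.0271])]
scene bolt_post [array([0.4578, 0.0904, 0.0601])]
side plate []
side plate_mid [array([0.5947, 0.0211, 0.0322])]
side push_edge []
side bolt_tip [array([0.5267, 0.0854, 0.027 ])]
side bolt_post [array([0.4565, 0.0934, 0.0586])]
```

View pics/w5.png

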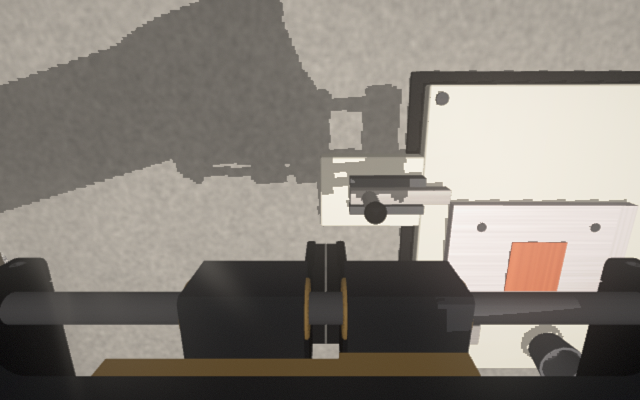

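The wrist view shows the ball at (375,212) ahead of the fingers and the plate square, with its edge parallel to the deck edge. Next I'll descend and push along jig +x.

Emit:
arm_command(xyz=[[0,0,-0.03],[0,0,-0.06],[0,0,-0.085],[0,0,-0.097],[0,0,-0.097],[0,0,-0.097],[0.003,-0.0002,-0.097],[0.006,-0.0004,-0.097],[0.009,-0.0006,-0.097],[0.012,-0.0008,-0.097],[0.015,-0.001,-0.097],[0.018,-0.0012,-0.097],[0.02,-0.0014,-0.097],[0.02,-0.0014,-0.097]], rot=[[0,0,0],[0,0,0],[0,0,0],[0,0,0],[0,0,0],[0,0,0],[0,0,0],[0,0,0],[0,0,0],[0,0,0],[0,0,0],[0,0,0],[0,0,0],[0,0,0]])

```text
time: 21.58
ee_pos: [0.4424, 0.0953, 0.0461]
eef_rot: [0.731, 0.682, 0.0, -0.0]
ft_force: [-0.4, -0.3, 0.1]
width: 0.0008
grip_force: 0.1
```

Emit:
arm_command(xyz=[[0.002,-0.0001,0],[0.004,-0.0003,0],[0.006,-0.0004,0],[0.008,-0.0006,0],[0.01,-0.0007,0],[0.012,-0.0008,0],[0.014,-0.001,0],[0.016,-0.0011,0],[0.018,-0.0013,0],[0.02,-0.0014,0],[0.02,-0.0014,0]], rot=[[0,0,0],[0,0,0],[0,0,0],[0,0,0],[0,0,0],[0,0,0],[0,0,0],[0,0,0],[0,0,0],[0,0,0],[0,0,0]])

```text
time: 22.5
ee_pos: [0.4625, 0.0939, 0.0461]
eef_rot: [0.731, 0.682, 0.0, 0.0]
ft_force: [-0.4, 0.4, -0.2]
width: 0.0003
grip_force: 0.2
```

```bash
python3 - <<'E'
from h import *
for c in("scene","side"):
    r.camera(c)
    for n in("plate_mid","push_edge","bolt_tip","bolt_post"): print(c,n,[np.round(w(c,d["at"]),4) for d in r.spot_point(n,c)[:1]])
E
```

```text
scene plate_mid [array([0.5953, 0.0219, 0.0268])]
scene push_edge [array([0.5412, 0.079 , 0.0267])]
scene bolt_tip [array([0.545 , 0.0795, 0.0275])]
scene bolt_post [array([0.479 , 0.0919, 0.0571])]
side plate_mid [array([0.594 , 0.0207, 0.0267])]
side push_edge [array([0.5491, 0.082 , 0.0245])]
side bolt_tip [array([0.5463, 0.0854, 0.0268])]
side bolt_post [array([0.4787, 0.0923, 0.0557])]
```

Emit:
arm_command(xyz=[[0.002,-0.0001,0],[0.004,-0.0003,0],[0.006,-0.0004,0],[0.008,-0.0006,0],[0.0095,-0.0007,0],[0.01,-0.0007,0],[0.01,-0.0007,0]], rot=[[0,0,0],[0,0,0],[0,0,0],[0,0,0],[0,0,0],[0,0,0],[0,0,0]])

```text
time: 23.58
ee_pos: [0.4722, 0.0932, 0.046]
eef_rot: [0.731, 0.682, 0.0, -0.0]
ft_force: [-0.7, -0.6, -0.1]
width: 0.0005
grip_force: 0.3
```

Emit:
arm_command(xyz=[[0.0005,0,0],[0.001,-0.0001,0],[0.0015,-0.0001,0],[0.002,-0.0001,0],[0.002,-0.0001,0]], rot=[[0,0,0],[0,0,0],[0,0,0],[0,0,0],[0,0,0]])

```text
time: 24.0
ee_pos: [0.4741, 0.0931, 0.046]
eef_rot: [0.731, 0.682, 0.0, -0.0]
ft_force: [-1.8, -0.4, -0.6]
width: 0.0005
grip_force: 0.7
```

Emit:
arm_command(xyz=[[0.0005,0,0],[0.001,-0.0001,0],[0.0015,-0.0001,0],[0.002,-0.0001,0],[0.002,-0.0001,0]], rot=[[0,0,0],[0,0,0],[0,0,0],[0,0,0],[0,0,0]])

```text
time: 24.42
ee_pos: [0.4745, 0.093, 0.0458]
eef_rot: [0.731, 0.682, -0.001, -0.001]
ft_force: [-9.6, -0.2, 7.6]
width: 0.0006
grip_force: 5.6
```

The force rose at the expected home position. I'll retreat and check.

Emit:
arm_command(xyz=[[-0.002,0.0001,0],[-0.006,0.0004,0],[-0.012,0.0008,0],[-0.02,0.0014,0],[-0.03,0.002,0],[-0.03,0.002,0],[-0.03,0.002,0.03],[-0.03,0.002,0.065],[-0.03,0.002,0.1],[-0.03,0.002,0.14],[-0.03,0.002,0.18],[-0.03,0.002,0.2],[-0.03,0.002,0.2],[-0.03,0.002,0.2]], rot=[[0,0,0],[0,0,0],[0,0,0],[0,0,0],[0,0,0],[0,0,0],[0,0,0],[0,0,0],[0,0,0],[0,0,0],[0,0,0],[0,0,0],[0,0,0],[0,0,0]])

```text
time: 25.58
ee_pos: [0.4466, 0.095, 0.247]
eef_rot: [0.732, 0.682, 0.001, 0.001]
ft_force: [-0.2, -0.5, -1.1]
width: 0.0002
grip_force: 0.0
```

```bash
python3 look.py pics/w6.png | grep -v '\[\]'; python3 - <<'E'
from h import *
for c in("scene","side"):
    r.camera(c)
    for n in("plate","plate_mid","push_edge","bolt_tip","bolt_post"): print(c,n,[np.round(w(c,d["at"]),4) for d in r.spot_point(n,c)[:1]])
E
```

```text
jig [([0.6546, -0.0212, -0.0034], 0.92)]
peg_top [([0.6586, -0.025, 0.041], 0.58)]
plate [([0.6601, -0.0212, 0.0156], 0.78)]
push_edge [([0.5455, 0.0777, 0.0215], 0.91)]
bolt_tip [([0.5597, 0.09, 0.0272], 0.76)]
bolt_post [([0.4891, 0.0926, 0.0583], 0.83)]
screw_tub [([0.6237, -0.0684, 0.0209], 0.8)]
small_sink [([0.6946, -0.0663, 0.0177], 0.68), ([0.6212, -0.0666, 0.0255], 0.63)]
{'fx': 357.665, 'fy': 357.665, 'cx': 325.344, 'cy': 201.42, 'T': [[0.998, 0.066, 0.022, 0.452], [-0.07, 0.953, 0.294, 0.176], [-0.001, -0.295, 0.955, 0.409], [0.0, 0.0, 0.0, 1.0]]}
25.5833 [0.4466 0.095  0.247 ] [7.315e-01 6.818e-01 7.000e-04 1.300e-03] [-0.23724582 -0.54634457 -1.05307923] 0.0002368029622612971
scene plate [array([ 0.6595, -0.0188,  0.0225])]
scene plate_mid [array([0.5964, 0.0244, 0.0277])]
scene push_edge [array([0.5456, 0.0789, 0.0261])]
scene bolt_tip [array([0.5576, 0.0912, 0.0288])]
scene bolt_post [array([0.4924, 0.0923, 0.0574])]
side plate [array([ 0.6596, -0.023 ,  0.0232])]
side plate_mid [array([0.5931, 0.0214, 0.0302])]
side push_edge [array([0.5478, 0.0808, 0.0252])]
side bolt_tip [array([0.5594, 0.0846, 0.0268])]
side bolt_post [array([0.4899, 0.0925, 0.0546])]
```

View pics/w6.png

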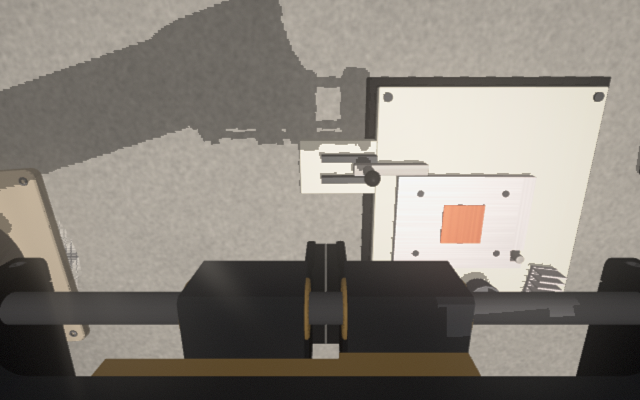

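The last picture shows the bolt tip at (428,169) lying along the plate's edge, and the post at the front of its guide. The measured tip (0.559) and post (0.490) match the home positions of 0.556 and 0.4915, so I'm handing in.

```bash
python3 -c "
from bench import r
print(r.close_job())"
```

```text
the job is handed in; nothing more can be done
None
```

The job is handed in, though no verdict came back: the plate was turned square and held on the stop at about 14–16 N (wrist force) for over 2 s, then the bolt was pushed to its end stop, and the cameras put it within 3 mm of home.

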